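# Square the slide box into its corner stop

## Task

Push the flat orange slide box along the desk into the blue corner stop, so that its long side lies flush along the far rail and its short end is flush against the left rail. Push it with the fingers and do not pick it up: it stays flat on the desk all the way. Leave the bottles and the timer standing where they are.

Things in the scene. Friction and masses are not known exactly. Their poses are not given: they have to be found in the camera images.
- slide_box: closed flat orange box of microscope slides (0.17 to 0.35 kg) lying on the open desk in front of the robot, nearer and further right than the corner stop: 62 mm along its own x, 88 mm along its own y, 14 mm high; origin at the centre of its underside, z up; its x axis starts within 0.65 rad of the corner stop's x axis (not the fixed one by the right monitor)
- corner_stop: blue L-shaped corner stop fixed to the desk; two rails 12 mm thick, 22 mm high. Origin at desk level where the rails' inner faces meet. Far rail: inner face in the plane x = 0, runs 150 mm along -y. Left rail: inner face in the plane y = 0, runs 80 mm along -x. The box belongs on the -x, -y side: seated, its centre is at x = -31 mm, y = -44 mm of this frame, axes parallel
- timer: white bench timer, 68 x 64 x 19 mm, loose on the near left of the desk beside the bottles (not the one at the back by the monitors), bystander; origin at the centre of its underside
- white_bottle_blue: white bottle with blue cap, 48 mm diameter, 104 mm high, loose, bystander; origin at the centre of its underside
- white_bottle_red: white bottle with red cap, 52 mm diameter, 124 mm high, loose, bystander; origin at the centre of its underside
Mind the look-alikes: they are no part of the job. What is shaped like the slide_box but green or yellow is not meant.

How it is judged:
At the end, for the whole second after the job is handed in: The slide box lies flat and at rest on the desk, its centre within 4 mm in each direction of the seated place in the corner (31 mm from the far rail's face, 44 mm from the left rail's), square to the rails within 0.06 rad (x of slide_box in the frame of corner_stop between -0.035 and -0.027 m and y of slide_box in the frame of corner_stop between -0.048 and -0.04 m and angle between the x axis of slide_box and the x axis of corner_stop, either way round below 0.06 rad and height (world z) of slide_box below 0.003 m and angle between slide_box's own z axis and vertical below 0.05 rad and linear speed of slide_box below 0.01 m/s); the robot touches nothing.
It fails at once if the slide box is lifted off the desk (more than 8 mm) or tipped up (height (world z) of slide_box above 0.008 m or angle between slide_box's own z axis and vertical above 0.2 rad).
It fails at once if the timer or a bottle is moved by more than 15 mm or tipped (distance of any of timer, white_bottle_blue, white_bottle_red from where it was at the start of the episode above 0.015 m or angle between any of white_bottle_blue, white_bottle_red's own z axis and vertical above 0.3 rad).
It also fails if it takes over 61 s, if anything falls off the work surface, if the arm or the gripper's body presses on something with over 40 N, if the wrist force passes 120 N, or if a joint passes its speed limit or range.

## Robot

A 7-joint arm with a two-finger parallel gripper is mounted at the origin on a cart in front of the work surface, level with it; the furniture and walls round the work are solid. World frame = base frame: x ahead of the robot, y to its left, z up, the work surface at z = 0. Lengths are in m, angles in rad, forces in N, time in s.
With the tool pointing down it reaches from about 0.425 to 0.925 m from the base axis. Payload 6.8 kg.
Tool frame: the origin (TCP) lies on the centre line of the jaws, within the pads' length; the fingertips stand 19 mm ahead of it and the grasp point (between the pads) is the TCP; z points along the fingers, y is the line along which they close (so a half turn about z gives the same grasp; the last joint's range is limited). The gripper opens to 85 mm and grips with 20 to 120 N. Pads are 22 mm wide; open, the fingers measure 114 mm over their backs; the gripper's body (76 mm by 85 mm) begins 54 mm behind the grasp point. The pads swing forward as they close: fully open they stand 13 mm farther back than shut.
Start: joints at [1.136, 0.477, 0.022, 1.555, -0.011, 1.109, -0.083], TCP at [0.217, -0.639, 0.224] pointing down, gripper open.
Joint ranges: [-2.96, 2.96], [-0.34, 2.1], [-1.41, 1.46], [0.24, 2.44], [-1.37, 4.51], [0.17, 1.92], [-2.96, 2.96]. Speed limits (rad/s): [2.39, 2.39, 3.14, 3.14, 3.14, 3.14, 3.14].

## Interface

Orientations are given as a rotation vector (axis times angle).
In Python, from bench import r gives the robot as it stands. The module is installed in compiled form; this text tells all that it offers.
- The arm moves only by the tool arm_command, never from a script. Its argument "rows" is a list of rows, each an object of numbers: "fingers": the opening, from -1 (shut) to 1 (fully open); "x", "y", "z": the shift along the tool's x, y, z in m; "ax", "ay", "az": the turn, a rotation vector about the tool's x, y, z in degrees. In form: [{"fingers": .., "x": .., "y": .., "z": .., "ax": .., "ay": .., "az": ..}, ...]. A call has 1 to 10 rows; each row shifts and turns the commanded pose from where the row before left it, along the tool's axes as they then stand; what a row does not reach is not made up. A row lasts 1/12 s, in which the tool goes at most 41.7 mm and 7.16 degrees, less where a joint would pass 70% of its speed; a pose out of reach is approached as far as the arm can. A call is refused whole if a number of a shift passes 0.0417 or a number of a turn 7.16, either way. A call with a gripper value outside its range is refused whole. The fingers move at their own pace and stop on an object; "grip_force" is the grip in N (left out, the last holds). Time passes only in rows, so rows that do not move let the fingers close. It gives the time, the measured TCP pose, the force, the opening and the grip force at its end, in the units of the state.
- r.get_obs(): the state, without advancing time (a new reading comes with each control period).
- r.grab_frame(name): name is "scene" or "top"; returns a dict with "frame" (420x560x3 uint8, red, green, blue), "depth" (420x560 float32, m along the optical axis (not along the pixel's ray), 0 where there is no reading), "K" (3x3 intrinsics, pixels), "world_from_camera" (4x4, takes a point from camera to world coordinates). Camera axes: x right, y down, z forward; pixel columns grow to the right and rows downward; lengths in m; the calibration is good to about 2 mm. A picture is of the moment at which its call begins.
- r.hand_in(): hands the job in; it is judged then, once.
The state is a dict: "clock": time; "joints": joint angles; "qvel": joint speeds; "tau": joint torques, N m; "tcp_pos": TCP position; "orientation": TCP orientation; "contact_force": force on the tool from outside, world axes, zero at the start; "moment": the same for the moment, N m; "grip_width": finger opening in m; "gripper_force": force on a finger pad.
Only numpy, scipy, OpenCV 4.12 (cv2) and the standard library are available. Lean on these libraries where they do the work, as an engineer would, in place of code of your own. Each camera call takes 0.05 s, during which the arm holds its last target. There are 200 camera calls.

## Working session

There is one attempt and no reset: what is moved stays moved. The work goes in short steps, Python scripts to look and compute and a tool call to move; the robot and the scene stay as the last step left them, time stands still between calls to the robot, and variables do not carry over. Pictures are saved under pics/ and viewed, at most 10 in all, crops included, and the job is handed in when it is done.

Besides the shell and the picture viewer there is one more tool, called after "Call:" as name(argument=value, ...), one argument or row to a line, values as JSON. arm_command: Moves the arm, as the interface text tells. Its arguments: {"type":"object","properties":{"rows":{"type":"array"},"grip_force":{"type":"number"}},"required":["rows"]}

```bash
mkdir -p pics; cat > h.py <<'E'
import numpy as np, cv2
from bench import r
def grab(n):
    g=r.grab_frame(n); return g["frame"],g["depth"],np.array(g["K"]),np.array(g["world_from_camera"])
def ray(uv,K,T,z):
    uv=np.atleast_2d(uv).astype(float)
    d=np.c_[uv,np.ones(len(uv))]@np.linalg.inv(K).T@T[:3,:3].T
    o=T[:3,3]; return o+d*((z-o[2])/d[:,2])[:,None]
E
python3 - <<'E'
from h import *
for n in("top","scene"):
    f,d,K,T=grab(n); cv2.imwrite(f"pics/{n}0.png",f[:,:,::-1]); print(n,T[:3,3].round(3),T[:3,2].round(2),K[0,0])
o=r.get_obs(); print({k:np.round(v,3) for k,v in o.items()})
E
```

```text
top [0.454 0.006 1.277] [ 0.04  0.01 -1.  ] 389.43052150668933
scene [ 0.532 -0.73   1.002] [-0.    0.62 -0.78] 394.17926145907484
{'clock': np.float64(0.1), 'joints': array([ 1.136,  0.478,  0.022,  1.556, -0.011,  1.109, -0.083]), 'qvel': array([-0.001, -0.002,  0.002, -0.002, -0.001, -0.   , -0.   ]), 'tau': array([ 4.0000e-03, -5.9777e+01,  1.6130e+00, -2.8195e+01,  1.3000e-02,
        5.0000e-03, -0.0000e+00]), 'tcp_pos': array([ 0.217, -0.639,  0.223]), 'orientation': array([-3.098e+00, -5.110e-01,  1.000e-03]), 'contact_force': array([-0.312, -0.278, -0.438]), 'moment': array([-0.003, -0.016,  0.004]), 'gripper_force': np.float64(0.0), 'grip_width': np.float64(0.085)}
```

View pics/top0.png

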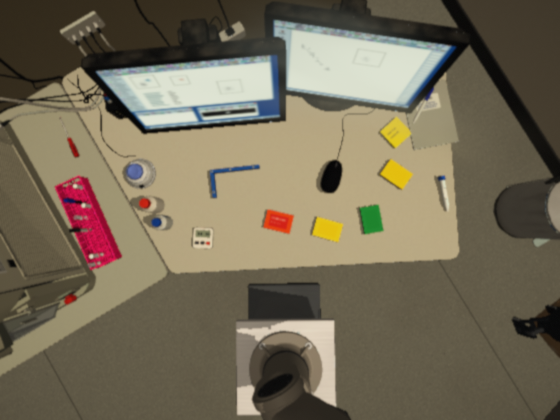

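View pics/scene0.png

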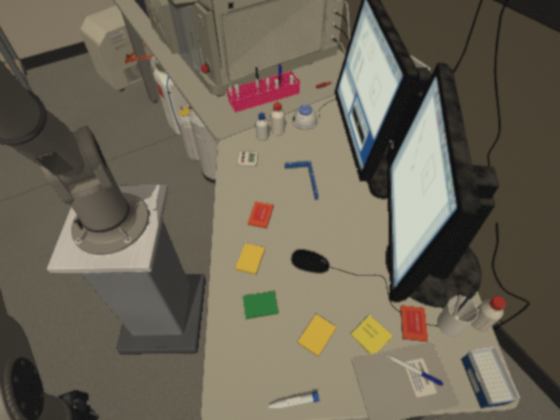

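Top view: candidates are the orange box (278,222), yellow boxes (328,229), (396,174) and (395,132), and the green box (371,219). In the scene view there is also a second orange box by the right monitor (413,323). By the description I choose the top-view one at (278,222), in front of the robot. The blue stop has its corner at about (212,170), the timer is at (203,238), and the bottles are at (147,204) and (158,222).

```bash
cat >> h.py <<'E'
def mask(f,kind):
    h=cv2.cvtColor(f,cv2.COLOR_RGB2HSV)
    if kind=="box": return cv2.inRange(h,(0,150,120),(14,255,255))|cv2.inRange(h,(172,150,120),(180,255,255))
    return cv2.inRange(h,(100,110,60),(125,255,255))
def big(m,roi):
    x0,y0,x1,y1=roi; k=np.zeros_like(m); k[y0:y1,x0:x1]=m[y0:y1,x0:x1]
    c=max(cv2.findContours(k,cv2.RETR_EXTERNAL,cv2.CHAIN_APPROX_NONE)[0],key=cv2.contourArea)
    return c
def box(f,K,T,roi):
    c=big(mask(f,"box"),roi)
    P=ray(c[:,0],K,T,.014)[:,:2]
    (cx,cy),wh,a=cv2.minAreaRect((P*1000).astype(np.float32))
    if wh[0]>wh[1]: a+=90   # a: direction of short side (own x)
    a=(a+90)%180-90
    return cx,cy,wh,a
E
python3 - <<'E'
from h import *
for n,roi,rs in(("top",(255,200,300,240),(195,155,270,205)),("scene",(240,195,280,235),(275,150,330,205))):
    f,d,K,T=grab(n)
    print(n,"box",np.round(np.hstack(box(f,K,T,roi)),1))
    c=big(mask(f,"stop"),rs); P=ray(c[:,0],K,T,.022)[:,:2]*1000
    ap=cv2.approxPolyDP(c,3,True)[:,0]; print(ap.tolist(), (ray(ap,K,T,.022)[:,:2]*1000).round().tolist())
    h=cv2.convexHull(P.astype(np.float32)); 
    (cx,cy),wh,a=cv2.minAreaRect(h); print("rect",cx,cy,wh,a)
    if n=="top":
        for nm,u,z in(("timer",(203,238),.019),("redcap",(147,204),.124),("bluecap",(158,222),.104)): print(nm,ray(u,K,T,z).round(3))
        cv2.imwrite("pics/crop.png",cv2.resize(f[150:260,140:300],None,fx=5,fy=5,interpolation=cv2.INTER_NEAREST)[:,:,::-1])
E
```

```text
top box [470.8  17.   88.1  61.3 -14.9]
[[228, 169], [210, 173], [212, 190], [213, 173]] [[642.0, 177.0], [630.0, 235.0], [574.0, 229.0], [630.0, 225.0]]
rect 618.3585815429688 217.2050323486328 (42.533447265625, 85.48377227783203) 54.42091369628906
timer [[0.42  0.26  0.019]]
redcap [[0.526 0.405 0.124]]
bluecap [[0.472 0.379 0.104]]
scene box [472.3  12.   89.8  59.4 -15. ]
[[311, 172], [306, 162], [286, 164], [308, 165]] [[642.0, 180.0], [628.0, 227.0], [559.0, 219.0], [634.0, 213.0]]
rect 605.6131591796875 213.93609619140625 (39.830841064453125, 92.07939910888672) 70.08123779296875
```

View pics/crop.png

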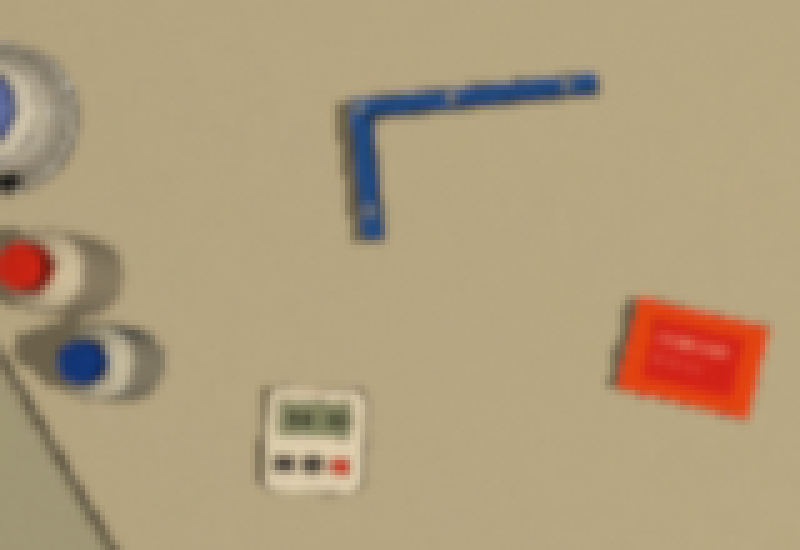

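The crop shows the orange box with a dark red label at crop (690,357). The blue L has its corner at crop (360,105) and its rails run right and down, so the choice is confirmed. The blue mask is broken by the slots, so I'll fit the rail centre lines instead.

```bash
cat >> h.py <<'E'
def stop(f,K,T,roi):
    x0,y0,x1,y1=roi; h=cv2.cvtColor(f,cv2.COLOR_RGB2HSV); m=cv2.inRange(h,(98,90,40),(128,255,255))
    v,u=np.nonzero(m[y0:y1,x0:x1]); P=ray(np.c_[u+x0,v+y0],K,T,.022)[:,:2]*1000
    a=np.deg2rad(5); O=np.array([625,222.])
    for _ in range(5):
        R=np.array([[np.cos(a),-np.sin(a)],[np.sin(a),np.cos(a)]]); Q=(P-O)@R
        F=Q[(abs(Q[:,0]-6)<13)&(Q[:,1]<-15)&(Q[:,1]>-160)]; L=Q[(abs(Q[:,1]-6)<13)&(Q[:,0]<-12)&(Q[:,0]>-90)]
        vx,vy,_,_=cv2.fitLine(F.astype(np.float32),cv2.DIST_HUBER,0,.01,.01).ravel()
        if vy<0: vx,vy=-vx,-vy
        O=O+R@np.array([np.median(F[:,0])-6,np.median(L[:,1])-6]); a+=np.arctan2(-vx,vy)
    return O,np.rad2deg(a),len(F),len(L),F[:,1].min(),L[:,0].min()
E
python3 - <<'E'
from h import *
for n,rs in(("top",(195,155,270,205)),("scene",(275,150,330,205))):
    f,d,K,T=grab(n); print(n,*[np.round(x,1) for x in stop(f,K,T,rs)])
E
```

```text
top [629.  224.4] 5.8 114 60 -146.7 -74.4
scene [633.3 213.9] 4.6 56 71 -144.9 -75.0
```

Call:
arm_command(
  rows=[
    {"fingers": -0.5, "az": -7},
    {"fingers": -0.5, "az": -7},
    {"fingers": -0.5, "az": -7},
    {"fingers": -0.5, "az": -7},
    {"fingers": -0.5, "az": -7},
    {"fingers": -0.5, "az": -7},
    {"fingers": -0.5, "az": -7},
    {"fingers": -0.5, "az": -7},
    {"fingers": -0.5, "x": 0.03, "y": 0.004},
    {"fingers": -0.5, "x": 0.03, "y": 0.004},
  ],
)

```text
validation failed for argument at $.ro...
```

Call:
arm_command(
  rows=[
    {"fingers": -0.5, "x": 0.04, "y": 0.005},
    {"fingers": -0.5, "x": 0.04, "y": 0.005},
    {"fingers": -0.5, "x": 0.04, "y": 0.005},
    {"fingers": -0.5, "x": 0.04, "y": 0.005},
    {"fingers": -0.5, "x": 0.04, "y": 0.005},
    {"fingers": -0.5, "x": 0.04, "y": 0.005},
    {"fingers": -0.5, "x": 0.04, "y": 0.005},
    {"fingers": -0.5, "x": 0.04, "y": 0.005},
    {"fingers": -0.5, "x": 0.04, "y": 0.005},
    {"fingers": -0.5, "x": 0.04, "y": 0.005},
  ],
)

```text
validation failed for argument at $.ro...
```

Call:
arm_command(
  rows=[
    {"fingers": -0.5, "x": 0.0, "y": 0.0, "z": 0.0, "ax": 0.0, "ay": 0.0, "az": -7.0},
    {"fingers": -0.5, "x": 0.0, "y": 0.0, "z": 0.0, "ax": 0.0, "ay": 0.0, "az": -7.0},
    {"fingers": -0.5, "x": 0.0, "y": 0.0, "z": 0.0, "ax": 0.0, "ay": 0.0, "az": -7.0},
    {"fingers": -0.5, "x": 0.0, "y": 0.0, "z": 0.0, "ax": 0.0, "ay": 0.0, "az": -7.0},
    {"fingers": -0.5, "x": 0.0, "y": 0.0, "z": 0.0, "ax": 0.0, "ay": 0.0, "az": -7.0},
    {"fingers": -0.5, "x": 0.0, "y": 0.0, "z": 0.0, "ax": 0.0, "ay": 0.0, "az": -7.0},
    {"fingers": -0.5, "x": 0.0, "y": 0.0, "z": 0.0, "ax": 0.0, "ay": 0.0, "az": -7.0},
    {"fingers": -0.5, "x": 0.0, "y": 0.0, "z": 0.0, "ax": 0.0, "ay": 0.0, "az": -7.0},
    {"fingers": -0.5, "x": 0.03, "y": 0.004, "z": 0.0, "ax": 0.0, "ay": 0.0, "az": 0.0},
    {"fingers": -0.5, "x": 0.03, "y": 0.004, "z": 0.0, "ax": 0.0, "ay": 0.0, "az": 0.0},
  ],
)

```text
clock: 1.13
tcp_pos: [0.2388, -0.5841, 0.2234]
orientation: [-2.5, -1.902, 0.001]
contact_force: [0.9, -0.1, -0.3]
grip_width: 0.0218
gripper_force: 0.0
```

Call:
arm_command(
  rows=[
    {"fingers": -0.5, "x": 0.04, "y": 0.0045, "z": 0.0, "ax": 0.0, "ay": 0.0, "az": 0.0},
    {"fingers": -0.5, "x": 0.04, "y": 0.0045, "z": 0.0, "ax": 0.0, "ay": 0.0, "az": 0.0},
    {"fingers": -0.5, "x": 0.04, "y": 0.0045, "z": 0.0, "ax": 0.0, "ay": 0.0, "az": 0.0},
    {"fingers": -0.5, "x": 0.04, "y": 0.0045, "z": 0.0, "ax": 0.0, "ay": 0.0, "az": 0.0},
    {"fingers": -0.5, "x": 0.04, "y": 0.0045, "z": 0.0, "ax": 0.0, "ay": 0.0, "az": 0.0},
    {"fingers": -0.5, "x": 0.04, "y": 0.0045, "z": 0.0, "ax": 0.0, "ay": 0.0, "az": 0.0},
    {"fingers": -0.5, "x": 0.04, "y": 0.0045, "z": 0.0, "ax": 0.0, "ay": 0.0, "az": 0.0},
    {"fingers": -0.5, "x": 0.04, "y": 0.0045, "z": 0.0, "ax": 0.0, "ay": 0.0, "az": 0.0},
    {"fingers": -0.5, "x": 0.04, "y": 0.0045, "z": 0.0, "ax": 0.0, "ay": 0.0, "az": 0.0},
    {"fingers": -0.5, "x": 0.04, "y": 0.0045, "z": 0.0, "ax": 0.0, "ay": 0.0, "az": 0.0},
  ],
)

```text
clock: 1.97
tcp_pos: [0.3893, -0.2078, 0.2243]
orientation: [2.497, 1.905, -0.0]
contact_force: [0.0, -0.0, 0.4]
grip_width: 0.0211
gripper_force: 0.0
```

Call:
arm_command(
  rows=[
    {"fingers": -0.5, "x": 0.04, "y": 0.005, "z": 0.0, "ax": 0.0, "ay": 0.0, "az": 0.0},
    {"fingers": -0.5, "x": 0.04, "y": 0.005, "z": 0.0, "ax": 0.0, "ay": 0.0, "az": 0.0},
    {"fingers": -0.5, "x": 0.04, "y": 0.005, "z": 0.0, "ax": 0.0, "ay": 0.0, "az": 0.0},
    {"fingers": -0.5, "x": 0.04, "y": 0.005, "z": 0.0, "ax": 0.0, "ay": 0.0, "az": 0.0},
    {"fingers": -0.5, "x": 0.0, "y": 0.0, "z": 0.035, "ax": 0.0, "ay": 0.0, "az": 0.0},
    {"fingers": -0.5, "x": 0.0, "y": 0.0, "z": 0.035, "ax": 0.0, "ay": 0.0, "az": 0.0},
    {"fingers": -0.5, "x": 0.0, "y": 0.0, "z": 0.035, "ax": 0.0, "ay": 0.0, "az": 0.0},
    {"fingers": -0.5, "x": 0.0, "y": 0.0, "z": 0.035, "ax": 0.0, "ay": 0.0, "az": 0.0},
    {"fingers": -0.5, "x": 0.0, "y": 0.0, "z": 0.03, "ax": 0.0, "ay": 0.0, "az": 0.0},
    {"fingers": -0.5, "x": 0.0, "y": 0.0, "z": 0.0, "ax": 0.0, "ay": 0.0, "az": 0.0},
  ],
)

```text
clock: 2.8
tcp_pos: [0.4466, -0.0602, 0.0496]
orientation: [-2.491, -1.903, 0.01]
contact_force: [-1.1, -0.3, -0.0]
grip_width: 0.0217
gripper_force: 0.0
```

Call:
arm_command(
  rows=[
    {"fingers": -0.5, "x": 0.0, "y": 0.0, "z": 0.01, "ax": 0.0, "ay": 0.0, "az": 0.0},
    {"fingers": -0.5, "x": 0.0, "y": 0.0, "z": 0.01, "ax": 0.0, "ay": 0.0, "az": 0.0},
    {"fingers": -0.5, "x": 0.0, "y": 0.0, "z": 0.006, "ax": 0.0, "ay": 0.0, "az": 0.0},
    {"fingers": -0.5, "x": 0.0, "y": 0.0, "z": 0.0, "ax": 0.0, "ay": 0.0, "az": 0.0},
  ],
)

```text
clock: 3.13
tcp_pos: [0.4507, -0.0606, 0.028]
orientation: [2.497, 1.906, 0.0]
contact_force: [-0.4, 0.1, -0.3]
grip_width: 0.0212
gripper_force: 0.0
```

```bash
cat > m.py <<'E'
from h import *
import sys
O=np.array([629,222.]); A=np.deg2rad(5.3); R=np.array([[np.cos(A),-np.sin(A)],[np.sin(A),np.cos(A)]])
def toS(p): return (np.array(p)-O)@R
def report(roi=(190,150,310,250),save=None,cam="top"):
    f,d,K,T=grab(cam); b=box(f,K,T,roi); o=r.get_obs(); p=np.array(o["tcp_pos"])*1000; w=o["orientation"]
    print("box world",np.round(b[:2],1),"size",np.round(b[2],1),"S",toS(b[:2]).round(1),"ang rel",round(b[3]-5.3,1))
    print("tcp",p.round(1),"S",toS(p[:2]).round(1),"yaw rel",round(np.rad2deg(2*np.arctan2(w[1],w[0]))%360-5.3,1),"F",np.round(o["contact_force"],1),"t",o["clock"])
    if save: cv2.imwrite(save,cv2.resize(f[140:260,150:310],None,fx=5,fy=5,interpolation=cv2.INTER_CUBIC)[:,:,::-1])
if __name__=="__main__": report(save=sys.argv[1] if len(sys.argv)>1 else None)
E
python3 m.py pics/a.png
```

```text
box world [471.   19.1] size [82.9 62.6] S [-176.1 -187.4] ang rel -18.7
tcp [450.9 -60.5  28.5] S [-203.4 -264.9] yaw rel 69.4 F [ 0.7 -0.3 -0.9] t 3.1833
```

View pics/a.png

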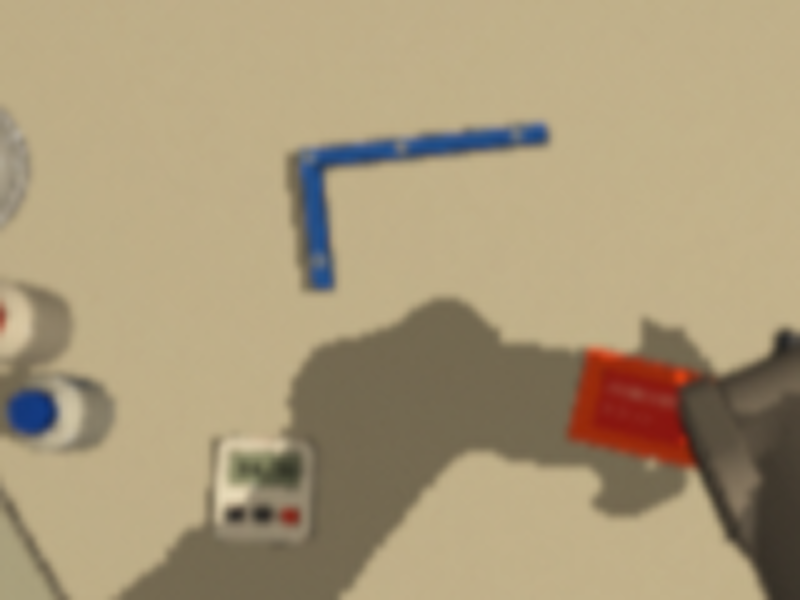

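The picture shows the hand to the right of the box, which is unmoved at crop (640,405) and partly covered by the gripper. Next I'll find the desk height gently.

Call:
arm_command(
  rows=[
    {"fingers": -0.5, "x": 0.0, "y": 0.0, "z": 0.002, "ax": 0.0, "ay": 0.0, "az": 0.0},
    {"fingers": -0.5, "x": 0.0, "y": 0.0, "z": 0.002, "ax": 0.0, "ay": 0.0, "az": 0.0},
    {"fingers": -0.5, "x": 0.0, "y": 0.0, "z": 0.0, "ax": 0.0, "ay": 0.0, "az": 0.0},
    {"fingers": -0.5, "x": 0.0, "y": 0.0, "z": 0.0, "ax": 0.0, "ay": 0.0, "az": 0.0},
  ],
)

```text
clock: 3.52
tcp_pos: [0.4506, -0.0605, 0.0242]
orientation: [2.497, 1.906, 0.0]
contact_force: [-0.4, -0.0, 0.4]
grip_width: 0.0213
gripper_force: 0.0
```

Call:
arm_command(
  rows=[
    {"fingers": -0.5, "x": 0.0, "y": 0.0, "z": 0.002, "ax": 0.0, "ay": 0.0, "az": 0.0},
    {"fingers": -0.5, "x": 0.0, "y": 0.0, "z": 0.001, "ax": 0.0, "ay": 0.0, "az": 0.0},
    {"fingers": -0.5, "x": 0.0, "y": 0.0, "z": 0.0, "ax": 0.0, "ay": 0.0, "az": 0.0},
  ],
)

```text
clock: 3.77
tcp_pos: [0.4503, -0.0604, 0.0208]
orientation: [-2.497, -1.906, 0.0]
contact_force: [0.7, -0.0, -0.5]
grip_width: 0.0212
gripper_force: 0.0
```

Call:
arm_command(
  rows=[
    {"fingers": -0.5, "x": 0.01, "y": 0.0, "z": 0.0, "ax": 0.0, "ay": 0.0, "az": 0.0},
    {"fingers": -0.5, "x": 0.01, "y": 0.0, "z": 0.0, "ax": 0.0, "ay": 0.0, "az": 0.0},
    {"fingers": -0.5, "x": 0.008, "y": 0.0, "z": 0.0, "ax": 0.0, "ay": 0.0, "az": -1.2},
    {"fingers": -0.5, "x": 0.008, "y": 0.0, "z": 0.0, "ax": 0.0, "ay": 0.0, "az": -1.2},
    {"fingers": -0.5, "x": 0.008, "y": 0.0, "z": 0.0, "ax": 0.0, "ay": 0.0, "az": -1.2},
    {"fingers": -0.5, "x": 0.008, "y": 0.0, "z": 0.0, "ax": 0.0, "ay": 0.0, "az": -1.2},
    {"fingers": -0.5, "x": 0.008, "y": 0.0, "z": 0.0, "ax": 0.0, "ay": 0.0, "az": -1.2},
    {"fingers": -0.5, "x": 0.008, "y": 0.0, "z": 0.0, "ax": 0.0, "ay": 0.0, "az": -1.2},
    {"fingers": -0.5, "x": 0.008, "y": 0.0, "z": 0.0, "ax": 0.0, "ay": 0.0, "az": -1.2},
    {"fingers": -0.5, "x": 0.004, "y": 0.0, "z": 0.0, "ax": 0.0, "ay": 0.0, "az": 0.0},
  ],
)

```text
clock: 4.6
tcp_pos: [0.4678, 0.0191, 0.0211]
orientation: [-2.348, -2.087, -0.001]
contact_force: [0.4, -0.3, 0.2]
grip_width: 0.0216
gripper_force: 0.0
```

```bash
python3 m.py pics/b.png; python3 -c "
from m import *; report((215,150,330,245),cam='scene')"
```

```text
box world [404.7 246.5] size [3.3 3.2] S [-221.1   45.1] ang rel -6.1
tcp [467.9  19.5  21.1] S [-179.1 -186.8] yaw rel 77.9 F [-0.4  0.8  0.5] t 4.65
box world [472.7  12.6] size [91.3 59.1] S [-175. -194.] ang rel -20.4
tcp [467.7  18.6  21. ] S [-179.4 -187.6] yaw rel 77.9 F [ 0.1  0.1 -1. ] t 4.7
```

View pics/b.png

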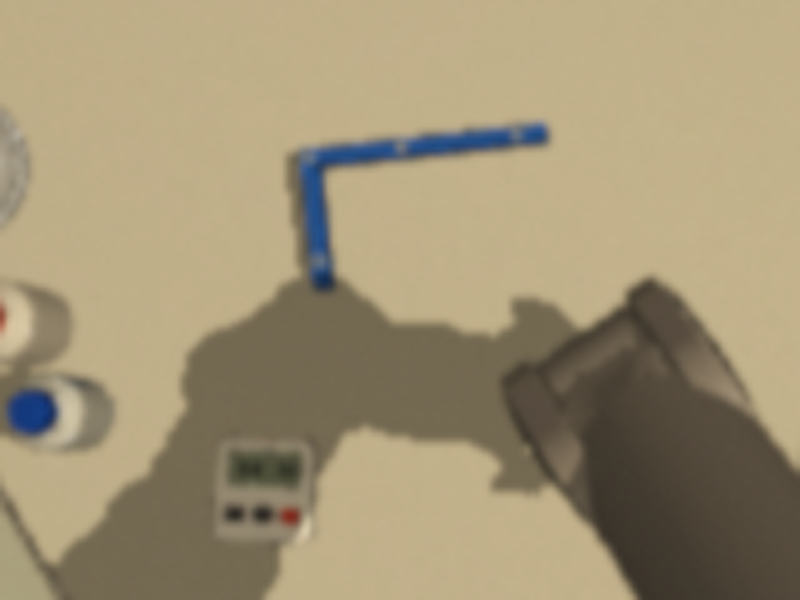

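The top crop shows the hand covering the box. The scene measurement has the box unmoved, so I need to see it from the side.

```bash
python3 -c "
from h import *
f,d,K,T=grab('scene'); cv2.imwrite('pics/c.png',cv2.resize(f[120:270,190:340],None,fx=4,fy=4,interpolation=cv2.INTER_CUBIC)[:,:,::-1])
c=big(mask(f,'box'),(215,150,330,245)); print(cv2.boundingRect(c))
for u,v in((260,205),(260,212),(260,220)): 
  print(u,v,d[v,u])
"
```

```text
(249, 202, 24, 26)
260 205 1.2617347
260 212 1.2355143
260 220 1.2243217
```

View pics/c.png

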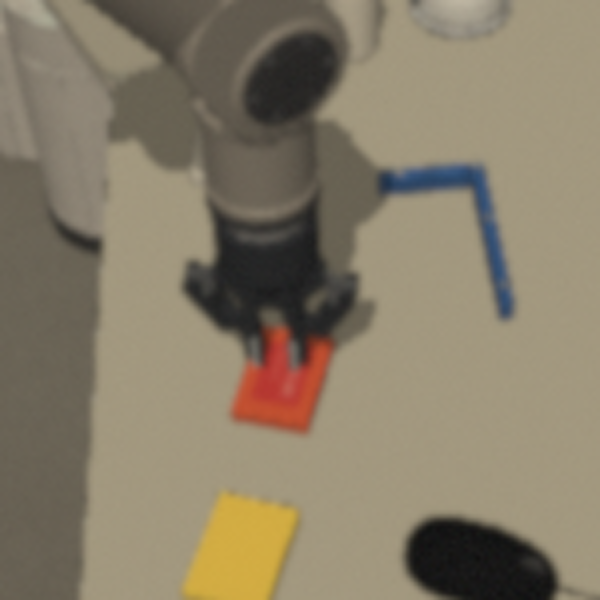

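The scene crop shows the fingertips standing over the box top at (270,350), so they passed above it and the box hasn't moved. I'll back off and go lower by feel.

Call:
arm_command(
  rows=[
    {"fingers": -0.5, "x": 0.0, "y": 0.0, "z": -0.004, "ax": 0.0, "ay": 0.0, "az": 0.0},
    {"fingers": -0.5, "x": -0.02, "y": 0.0, "z": 0.0, "ax": 0.0, "ay": 0.0, "az": 0.0},
    {"fingers": -0.5, "x": -0.03, "y": 0.0, "z": 0.0, "ax": 0.0, "ay": 0.0, "az": 0.0},
    {"fingers": -0.5, "x": -0.03, "y": 0.0, "z": 0.0, "ax": 0.0, "ay": 0.0, "az": 0.0},
    {"fingers": -0.5, "x": -0.006, "y": 0.0, "z": 0.0, "ax": 0.0, "ay": 0.0, "az": 7.0},
    {"fingers": -0.5, "x": 0.0, "y": -0.007, "z": 0.0, "ax": 0.0, "ay": 0.0, "az": 1.4},
    {"fingers": -0.5, "x": 0.0, "y": 0.0, "z": 0.004, "ax": 0.0, "ay": 0.0, "az": 0.0},
    {"fingers": -0.5, "x": 0.0, "y": 0.0, "z": 0.003, "ax": 0.0, "ay": 0.0, "az": 0.0},
    {"fingers": -0.5, "x": 0.0, "y": 0.0, "z": 0.0, "ax": 0.0, "ay": 0.0, "az": 0.0},
    {"fingers": -0.5, "x": 0.0, "y": 0.0, "z": 0.0, "ax": 0.0, "ay": 0.0, "az": 0.0},
  ],
)

```text
clock: 5.58
tcp_pos: [0.4506, -0.0656, 0.0178]
orientation: [-2.495, -1.908, 0.0]
contact_force: [0.8, -0.7, 0.5]
grip_width: 0.0209
gripper_force: 0.0
```

Call:
arm_command(
  rows=[
    {"fingers": -0.5, "x": 0.0, "y": 0.0, "z": 0.002, "ax": 0.0, "ay": 0.0, "az": 0.0},
    {"fingers": -0.5, "x": 0.0, "y": 0.0, "z": 0.002, "ax": 0.0, "ay": 0.0, "az": 0.0},
    {"fingers": -0.5, "x": 0.0, "y": 0.0, "z": 0.0, "ax": 0.0, "ay": 0.0, "az": 0.0},
  ],
)

```text
clock: 5.83
tcp_pos: [0.4504, -0.0658, 0.0137]
orientation: [-2.496, -1.907, 0.0]
contact_force: [-0.8, 1.1, 0.8]
grip_width: 0.0211
gripper_force: 0.0
```

Call:
arm_command(
  rows=[
    {"fingers": -0.5, "x": 0.0, "y": 0.0, "z": 0.002, "ax": 0.0, "ay": 0.0, "az": 0.0},
    {"fingers": -0.5, "x": 0.0, "y": 0.0, "z": 0.001, "ax": 0.0, "ay": 0.0, "az": 0.0},
    {"fingers": -0.5, "x": 0.0, "y": 0.0, "z": 0.0, "ax": 0.0, "ay": 0.0, "az": 0.0},
  ],
)

```text
clock: 6.08
tcp_pos: [0.4503, -0.066, 0.0108]
orientation: [-2.497, -1.906, 0.0]
contact_force: [-0.5, 0.1, 0.1]
grip_width: 0.0213
gripper_force: 0.0
```

Call:
arm_command(
  rows=[
    {"fingers": -0.5, "x": 0.01, "y": 0.0, "z": 0.0, "ax": 0.0, "ay": 0.0, "az": 0.0},
    {"fingers": -0.5, "x": 0.01, "y": 0.0, "z": 0.0, "ax": 0.0, "ay": 0.0, "az": 0.0},
    {"fingers": -0.5, "x": 0.005, "y": 0.0, "z": 0.0, "ax": 0.0, "ay": 0.0, "az": 0.0},
    {"fingers": -0.5, "x": 0.005, "y": 0.0, "z": 0.0, "ax": 0.0, "ay": 0.0, "az": 0.0},
    {"fingers": -0.5, "x": 0.005, "y": 0.0, "z": 0.0, "ax": 0.0, "ay": 0.0, "az": 0.0},
    {"fingers": -0.5, "x": 0.005, "y": 0.0, "z": 0.0, "ax": 0.0, "ay": 0.0, "az": 0.0},
  ],
)

```text
clock: 6.58
tcp_pos: [0.4611, -0.0268, 0.011]
orientation: [2.497, 1.907, -0.0]
contact_force: [0.0, -0.1, 0.5]
grip_width: 0.0212
gripper_force: 0.0
```

```bash
python3 m.py; python3 -c "
from m import *; report((215,150,330,245),cam='scene')"
```

```text
box world [477.2  40.9] size [37.  62.9] S [-167.9 -166.3] ang rel 69.9
tcp [461.6 -25.8  11.1] S [-189.6 -231.2] yaw rel 69.5 F [-0.3  0.5 -0.7] t 6.6333
box world [459.5  -8.7] size [12.4 42.5] S [-190.1 -214.1] ang rel -4.3
tcp [461.4 -26.4  11.1] S [-189.8 -231.9] yaw rel 69.5 F [0.1 0.8 0.4] t 6.6833
```

```bash
python3 -c "
from h import *
f,d,K,T=grab('scene'); cv2.imwrite('pics/d.png',cv2.resize(f[170:260,215:305],None,fx=6,fy=6,interpolation=cv2.INTER_CUBIC)[:,:,::-1])
# lowest gripper points: not orange, well above desk
Z=[]
for v in range(180,250):
  for u in range(225,300):
    z=d[v,u]
    if z>0:
      p=T[:3,:3]@(np.linalg.inv(K)@[u,v,1]*z)+T[:3,3]; Z.append((u,v,*f[v,u],*p))
Z=np.array(Z); dark=(Z[:,2:5].max(1)<70)&(Z[:,7]>.003)&(Z[:,7]<.06); print(Z[dark][np.argsort(Z[dark][:,7])][:12].round(3))
"
```

```text
[[ 2.62e+02  2.23e+02  6.60e+01  6.10e+01  5.80e+01  4.79e-01 -3.40e-02
   3.00e-02]
 [ 2.53e+02  2.20e+02  6.50e+01  4.00e+01  3.40e+01  4.52e-01 -2.30e-02
   3.10e-02]
 [ 2.63e+02  2.23e+02  6.80e+01  4.60e+01  4.10e+01  4.83e-01 -3.90e-02
   3.70e-02]
 [ 2.53e+02  2.18e+02  5.20e+01  3.60e+01  3.30e+01  4.52e-01 -2.00e-02
   3.80e-02]
 [ 2.53e+02  2.19e+02  5.70e+01  3.80e+01  3.50e+01  4.52e-01 -2.50e-02
   3.90e-02]
 [ 2.52e+02  2.20e+02  6.70e+01  6.40e+01  5.90e+01  4.50e-01 -3.10e-02
   4.20e-02]
 [ 2.64e+02  2.20e+02  6.20e+01  3.80e+01  3.30e+01  4.86e-01 -3.20e-02
   4.20e-02]
 [ 2.53e+02  2.17e+02  4.90e+01  3.20e+01  3.10e+01  4.52e-01 -2.00e-02
   4.30e-02]
 [ 2.62e+02  2.22e+02  6.00e+01  5.80e+01  5.50e+01  4.80e-01 -4.00e-02
   4.40e-02]
 [ 2.63e+02  2.22e+02  5.60e+01  4.20e+01  4.10e+01  4.83e-01 -4.10e-02
   4.50e-02]
 [ 2.62e+02  2.21e+02  5.60e+01  5.40e+01  5.20e+01  4.80e-01 -3.80e-02
   4.60e-02]
 [ 2.53e+02  2.16e+02  4.80e+01  2.80e+01  2.70e+01  4.53e-01 -1.90e-02
   4.60e-02]]
```

View pics/d.png

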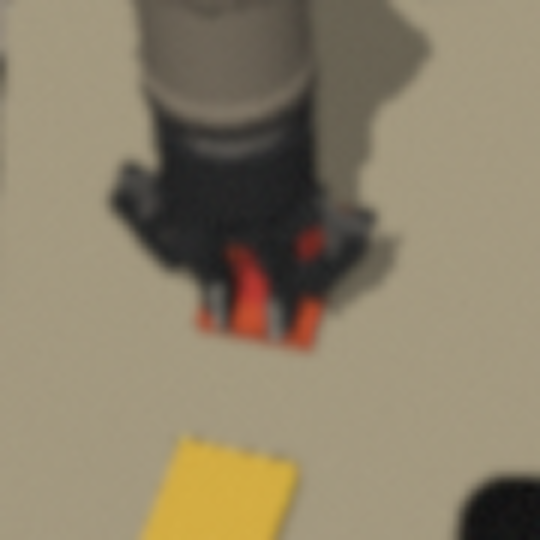

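The crop shows both metal fingertips at (218,300) and (275,310) still standing in front of the box's top face, with the end edge visible below them. I'll check the tip heights by depth.

```bash
python3 -c "
from h import *
f,d,K,T=grab('scene'); np.set_printoptions(suppress=True)
iK=np.linalg.inv(K)
for name,u in (('L',251),('mid',256),('R',261)):
  for v in range(216,231,1):
    D=d[v,u]; p=T[:3,:3]@(iK@[u,v,1]*D)+T[:3,3]; print(name,v,f[v,u],(p*1000).round(0))
print(r.get_obs()['tcp_pos'],r.get_obs()['joints'])
"
```

```text
L 216 [45 44 43] [448. -30.  61.]
L 217 [64 63 59] [448. -33.  60.]
L 218 [82 80 76] [447. -33.  55.]
L 219 [88 86 80] [447. -35.  53.]
L 220 [88 86 79] [447. -33.  45.]
L 221 [91 87 81] [447. -34.  41.]
L 222 [99 90 82] [446. -32.  34.]
L 223 [112  94  84] [446. -34.  31.]
L 224 [125  97  83] [446. -36.  29.]
L 225 [141 112  92] [444. -23.   6.]
L 226 [155 136 112] [443. -23.  -0.]
L 227 [161 149 124] [444. -27.   0.]
L 228 [163 152 126] [443. -29.  -2.]
L 229 [163 152 127] [444. -35.   1.]
L 230 [163 153 127] [444. -38.  -1.]
mid 216 [158  50  44] [459.   7.  11.]
mid 217 [163  50  44] [459.   1.  13.]
mid 218 [168  52  45] [459.  -2.  13.]
mid 219 [176  58  47] [459.  -5.  11.]
mid 220 [182  66  47] [459. -10.  13.]
mid 221 [188  75  47] [460. -15.  15.]
mid 222 [191  79  47] [460. -18.  14.]
mid 223 [190  79  48] [460. -23.  16.]
mid 224 [181  78  49] [460. -26.  14.]
mid 225 [165  81  56] [460. -26.   9.]
mid 226 [158 108  85] [459. -25.   2.]
mid 227 [160 137 112] [459. -26.  -1.]
mid 228 [161 148 123] [459. -30.  -2.]
mid 229 [161 152 126] [459. -36.   2.]
mid 230 [163 152 128] [459. -40.   2.]
R 216 [37 37 37] [479. -49.  86.]
R 217 [37 36 36] [478. -44.  74.]
R 218 [41 39 38] [478. -43.  67.]
R 219 [49 46 44] [478. -46.  67.]
R 220 [64 61 59] [478. -44.  60.]
R 221 [76 73 69] [477. -39.  47.]
R 222 [83 80 74] [477. -39.  42.]
R 223 [86 83 77] [477. -40.  38.]
R 224 [92 86 79] [476. -40.  33.]
R 225 [105  91  82] [476. -42.  31.]
R 226 [123  94  82] [476. -40.  23.]
R 227 [143 112  93] [475. -30.   3.]
R 228 [156 137 113] [475. -30.  -2.]
R 229 [162 150 124] [475. -35.   0.]
R 230 [162 152 126] [475. -37.  -3.]
[ 0.46094011 -0.02752106  0.01097583] [ 0.2976447   0.51266585 -0.44893493  2.18172745  0.43337808  0.53212498
 -0.74572849]
```

By depth the tips are at z≈25 mm while the TCP reads 11 mm. They really stand higher than the nominal figure, so I'll back off and lower about 18 mm by feel.

Call:
arm_command(
  rows=[
    {"fingers": -0.5, "x": -0.013, "y": 0.0, "z": 0.0, "ax": 0.0, "ay": 0.0, "az": 0.0},
    {"fingers": -0.5, "x": -0.013, "y": 0.0, "z": 0.0, "ax": 0.0, "ay": 0.0, "az": 0.0},
    {"fingers": -0.5, "x": 0.0, "y": 0.0, "z": 0.0, "ax": 0.0, "ay": 0.0, "az": 0.0},
    {"fingers": -0.5, "x": 0.0, "y": 0.0, "z": 0.004, "ax": 0.0, "ay": 0.0, "az": 0.0},
    {"fingers": -0.5, "x": 0.0, "y": 0.0, "z": 0.003, "ax": 0.0, "ay": 0.0, "az": 0.0},
    {"fingers": -0.5, "x": 0.0, "y": 0.0, "z": 0.003, "ax": 0.0, "ay": 0.0, "az": 0.0},
    {"fingers": -0.5, "x": 0.0, "y": 0.0, "z": 0.0, "ax": 0.0, "ay": 0.0, "az": 0.0},
  ],
)

```text
clock: 7.37
tcp_pos: [0.4539, -0.0519, 0.0004]
orientation: [-2.495, -1.907, 0.001]
contact_force: [-0.1, -0.1, 0.5]
grip_width: 0.021
gripper_force: 0.0
```

Call:
arm_command(
  rows=[
    {"fingers": -0.5, "x": 0.0, "y": 0.0, "z": 0.002, "ax": 0.0, "ay": 0.0, "az": 0.0},
    {"fingers": -0.5, "x": 0.0, "y": 0.0, "z": 0.002, "ax": 0.0, "ay": 0.0, "az": 0.0},
    {"fingers": -0.5, "x": 0.0, "y": 0.0, "z": 0.0, "ax": 0.0, "ay": 0.0, "az": 0.0},
  ],
)

```text
clock: 7.62
tcp_pos: [0.454, -0.0523, -0.0033]
orientation: [-2.496, -1.907, 0.0]
contact_force: [-1.2, -0.2, 0.2]
grip_width: 0.021
gripper_force: 0.0
```

Call:
arm_command(
  rows=[
    {"fingers": -0.5, "x": 0.0, "y": 0.0, "z": 0.002, "ax": 0.0, "ay": 0.0, "az": 0.0},
    {"fingers": -0.5, "x": 0.0, "y": 0.0, "z": 0.002, "ax": 0.0, "ay": 0.0, "az": 0.0},
    {"fingers": -0.5, "x": 0.0, "y": 0.0, "z": 0.0, "ax": 0.0, "ay": 0.0, "az": 0.0},
  ],
)

```text
clock: 7.87
tcp_pos: [0.4543, -0.0525, -0.0071]
orientation: [2.497, 1.906, 0.0]
contact_force: [0.7, 0.9, 0.1]
grip_width: 0.0214
gripper_force: 0.0
```

```bash
cat > tip.py <<'E'
from h import *
f,d,K,T=grab('scene'); v,u=np.mgrid[150:260,215:310]; D=d[150:260,215:310]
P=(np.stack([u,v,np.ones_like(u)],-1)@np.linalg.inv(K).T*D[...,None])@T[:3,:3].T+T[:3,3]
t=np.array(r.get_obs()['tcp_pos']); c=f[150:260,215:310].astype(int)
grey=(c.max(-1)-c.min(-1)<14)&(c.max(-1)<130)&(D>0)&(np.hypot(P[...,0]-t[0],P[...,1]-t[1])<.05)&(P[...,2]<.1)
Q=P[grey]; 
for s in(-1,1):
    q=Q[(Q[:,0]-t[0])*s>0]; print(s,(q[np.argsort(q[:,2])][:4]*1000).round(0).tolist())
print(t)
E
python3 tip.py
```

```text
-1 [[442.0, -58.0, 13.0], [445.0, -50.0, 16.0], [433.0, -54.0, 18.0], [437.0, -58.0, 19.0]]
1 [[470.0, -64.0, 11.0], [473.0, -65.0, 16.0], [476.0, -65.0, 17.0], [470.0, -66.0, 18.0]]
[ 0.4542025  -0.05253631 -0.00706135]
```

Call:
arm_command(
  rows=[
    {"fingers": -0.5, "x": 0.0, "y": 0.0, "z": 0.002, "ax": 0.0, "ay": 0.0, "az": 0.0},
    {"fingers": -0.5, "x": 0.0, "y": 0.0, "z": 0.001, "ax": 0.0, "ay": 0.0, "az": 0.0},
    {"fingers": -0.5, "x": 0.0, "y": 0.0, "z": 0.0, "ax": 0.0, "ay": 0.0, "az": 0.0},
  ],
)

```text
clock: 8.17
tcp_pos: [0.4544, -0.0526, -0.0074]
orientation: [2.495, 1.905, -0.002]
contact_force: [-11.5, 0.5, 46.1]
grip_width: 0.0211
gripper_force: 23.2
```

The desk is touched at TCP z≈-7 mm. I'll raise to 4 mm clearance and push.

Call:
arm_command(
  rows=[
    {"fingers": -0.5, "x": 0.0, "y": 0.0, "z": -0.007, "ax": 0.0, "ay": 0.0, "az": 0.0},
    {"fingers": -0.5, "x": 0.0, "y": 0.0, "z": 0.0, "ax": 0.0, "ay": 0.0, "az": 0.0},
    {"fingers": -0.5, "x": 0.0, "y": 0.0, "z": 0.0, "ax": 0.0, "ay": 0.0, "az": 0.0},
  ],
)

```text
clock: 8.42
tcp_pos: [0.4545, -0.0527, -0.0027]
orientation: [2.497, 1.906, 0.001]
contact_force: [-0.5, -0.2, 0.3]
grip_width: 0.0215
gripper_force: 0.0
```

Call:
arm_command(
  rows=[
    {"fingers": -0.5, "x": 0.01, "y": 0.0, "z": 0.0, "ax": 0.0, "ay": 0.0, "az": 0.0},
    {"fingers": -0.5, "x": 0.006, "y": 0.0, "z": 0.0, "ax": 0.0, "ay": 0.0, "az": 0.0},
    {"fingers": -0.5, "x": 0.006, "y": 0.0, "z": 0.0, "ax": 0.0, "ay": 0.0, "az": -1.0},
    {"fingers": -0.5, "x": 0.006, "y": 0.0, "z": 0.0, "ax": 0.0, "ay": 0.0, "az": -1.0},
    {"fingers": -0.5, "x": 0.006, "y": 0.0, "z": 0.0, "ax": 0.0, "ay": 0.0, "az": -1.0},
    {"fingers": -0.5, "x": 0.006, "y": 0.0, "z": 0.0, "ax": 0.0, "ay": 0.0, "az": -1.0},
  ],
)

```text
clock: 8.92
tcp_pos: [0.4641, -0.0131, -0.0032]
orientation: [-2.427, -1.995, 0.0]
contact_force: [0.3, -0.6, -1.1]
grip_width: 0.0212
gripper_force: 0.7
```

```bash
python3 m.py;python3 -c "
from m import *; report((215,150,330,245),cam='scene')"
```

```text
box world [477.7  64.1] size [43.5 62.7] S [-165.2 -143.3] ang rel 70.6
tcp [464.5 -11.6  -3. ] S [-185.4 -217.4] yaw rel 73.7 F [-0.2  0.4 -0.6] t 8.9667
box world [465.4   8.5] size [12.5 23.9] S [-182.6 -197.5] ang rel -4.1
tcp [464.4 -12.1  -3. ] S [-185.5 -217.9] yaw rel 73.6 F [ 0.1  0.1 -0.9] t 9.0167
```

Call:
arm_command(
  rows=[
    {"fingers": -0.5, "x": 0.006, "y": 0.0, "z": 0.0, "ax": 0.0, "ay": 0.0, "az": -1.6},
    {"fingers": -0.5, "x": 0.008, "y": 0.0, "z": 0.0, "ax": 0.0, "ay": 0.0, "az": -1.6},
    {"fingers": -0.5, "x": 0.008, "y": 0.0, "z": 0.0, "ax": 0.0, "ay": 0.0, "az": -1.6},
    {"fingers": -0.5, "x": 0.008, "y": 0.0, "z": 0.0, "ax": 0.0, "ay": 0.0, "az": -1.6},
    {"fingers": -0.5, "x": 0.008, "y": 0.0, "z": 0.0, "ax": 0.0, "ay": 0.0, "az": -1.6},
    {"fingers": -0.5, "x": 0.008, "y": 0.0, "z": 0.0, "ax": 0.0, "ay": 0.0, "az": -1.6},
    {"fingers": -0.5, "x": 0.008, "y": 0.0, "z": 0.0, "ax": 0.0, "ay": 0.0, "az": -1.6},
    {"fingers": -0.5, "x": 0.008, "y": 0.0, "z": 0.0, "ax": 0.0, "ay": 0.0, "az": -1.6},
    {"fingers": -0.5, "x": 0.008, "y": 0.0, "z": 0.0, "ax": 0.0, "ay": 0.0, "az": -1.6},
    {"fingers": -0.5, "x": 0.006, "y": 0.0, "z": 0.0, "ax": 0.0, "ay": 0.0, "az": -1.6},
  ],
)

```text
clock: 9.85
tcp_pos: [0.4695, 0.063, -0.0029]
orientation: [-2.124, -2.315, -0.001]
contact_force: [0.3, -1.4, -0.2]
grip_width: 0.0208
gripper_force: 0.7
```

```bash
cat >> h.py <<'E'
def box(f,K,T,roi):
    c=big(mask(f,"box"),roi); P=ray(c[:,0],K,T,.014)[:,:2]
    C,wh,a=cv2.minAreaRect((P*1000).astype(np.float32)); C=np.array(C)
    # own y axis: rect direction nearest world +y; take left end as true, full length 88
    if (a%180)<45 or (a%180)>135: a+=90; L=wh[1]
    else: L=wh[0]
    a%=180; u=np.array([np.cos(np.deg2rad(a)),np.sin(np.deg2rad(a))])
    C=C+u*(L/2-44) if L<84 else C
    return C[0],C[1],wh,a-90
E
python3 m.py
```

```text
box world [464.8 128.7] size [27.6 16. ] S [-172.1  -77.7] ang rel 39.0
tcp [469.5  64.2  -2.9] S [-173.4 -142.4] yaw rel 89.8 F [-0.3  0.3  0.5] t 9.9
```

Call:
arm_command(
  rows=[
    {"fingers": -0.5, "x": 0.006, "y": 0.002, "z": 0.0, "ax": 0.0, "ay": 0.0, "az": 0.0},
    {"fingers": -0.5, "x": 0.006, "y": 0.002, "z": 0.0, "ax": 0.0, "ay": 0.0, "az": 0.0},
    {"fingers": -0.5, "x": 0.006, "y": 0.002, "z": 0.0, "ax": 0.0, "ay": 0.0, "az": 0.0},
    {"fingers": -0.5, "x": 0.006, "y": 0.002, "z": 0.0, "ax": 0.0, "ay": 0.0, "az": 0.0},
    {"fingers": -0.5, "x": 0.005, "y": 0.002, "z": 0.0, "ax": 0.0, "ay": 0.0, "az": 0.0},
    {"fingers": -0.5, "x": 0.003, "y": 0.0, "z": 0.0, "ax": 0.0, "ay": 0.0, "az": 0.0},
    {"fingers": -0.5, "x": 0.0, "y": 0.0, "z": 0.0, "ax": 0.0, "ay": 0.0, "az": 0.0},
    {"fingers": -0.5, "x": -0.02, "y": 0.0, "z": 0.0, "ax": 0.0, "ay": 0.0, "az": 0.0},
    {"fingers": -0.5, "x": -0.04, "y": 0.0, "z": -0.02, "ax": 0.0, "ay": 0.0, "az": 0.0},
    {"fingers": -0.5, "x": -0.04, "y": 0.0, "z": -0.04, "ax": 0.0, "ay": 0.0, "az": 0.0},
  ],
)

```text
clock: 10.73
tcp_pos: [0.4821, 0.0073, 0.0437]
orientation: [-2.123, -2.311, 0.004]
contact_force: [0.6, -0.9, 0.1]
grip_width: 0.0212
gripper_force: 0.0
```

```bash
python3 m.py; python3 -c "
from m import *; report((215,150,330,245),cam='scene')"
```

```text
box world [471.6 151.3] size [61.7 90.2] S [-163.2  -55.8] ang rel -0.5
tcp [485.9  -1.1  48.9] S [-163.1 -208.9] yaw rel 88.9 F [ 1.3 -5.   2.9] t 10.7833Traceback (most recent call last):
  File "<string>", line 2, in <module>
    from m import *; report((215,150,330,245),cam='scene')
                     ~~~~~~^^^^^^^^^^^^^^^^^^^^^^^^^^^^^^^
  File "m.py", line 6, in report
    f,d,K,T=grab(cam); b=box(f,K,T,roi); o=r.get_obs(); p=np.array(o["tcp_pos"])*1000; w=o["orientation"]
                         ~~~^^^^^^^^^^^
  File "h.py", line 36, in box
    c=big(mask(f,"box"),roi); P=ray(c[:,0],K,T,.014)[:,:2]
  File "h.py", line 15, in big
    c=max(cv2.findContours(k,cv2.RETR_EXTERNAL,cv2.CHAIN_APPROX_NONE)[0],key=cv2.contourArea)
ValueError: max() iterable argument is empty
```

Call:
arm_command(
  rows=[
    {"fingers": -0.5, "x": 0.0, "y": 0.0, "z": -0.03, "ax": 0.0, "ay": 0.0, "az": 0.0},
    {"fingers": -0.5, "x": 0.0, "y": 0.0, "z": 0.0, "ax": 0.0, "ay": 0.0, "az": 7.0},
    {"fingers": -0.5, "x": 0.0, "y": 0.0, "z": 0.0, "ax": 0.0, "ay": 0.0, "az": 7.0},
    {"fingers": -0.5, "x": 0.0, "y": 0.0, "z": 0.0, "ax": 0.0, "ay": 0.0, "az": 7.0},
    {"fingers": -0.5, "x": 0.0, "y": 0.0, "z": 0.0, "ax": 0.0, "ay": 0.0, "az": 7.0},
    {"fingers": -0.5, "x": 0.0, "y": 0.0, "z": 0.0, "ax": 0.0, "ay": 0.0, "az": 7.0},
    {"fingers": -0.5, "x": 0.0, "y": 0.0, "z": 0.0, "ax": 0.0, "ay": 0.0, "az": 7.0},
    {"fingers": -0.5, "x": 0.0, "y": 0.0, "z": 0.0, "ax": 0.0, "ay": 0.0, "az": 7.0},
    {"fingers": -0.5, "x": 0.0, "y": 0.0, "z": 0.0, "ax": 0.0, "ay": 0.0, "az": 7.0},
    {"fingers": -0.5, "x": 0.0, "y": 0.0, "z": 0.0, "ax": 0.0, "ay": 0.0, "az": 7.0},
  ],
)

```text
clock: 11.67
tcp_pos: [0.4841, 0.009, 0.075]
orientation: [-3.024, -0.851, -0.001]
contact_force: [-0.4, 0.8, -0.2]
grip_width: 0.021
gripper_force: 0.0
```

Call:
arm_command(
  rows=[
    {"fingers": -0.5, "x": 0.0, "y": 0.0, "z": 0.0, "ax": 0.0, "ay": 0.0, "az": 6.5},
    {"fingers": -0.5, "x": 0.0, "y": 0.0, "z": 0.0, "ax": 0.0, "ay": 0.0, "az": 6.5},
    {"fingers": -0.5, "x": 0.0, "y": 0.0, "z": 0.0, "ax": 0.0, "ay": 0.0, "az": 6.5},
    {"fingers": -0.5, "x": 0.0, "y": 0.0, "z": 0.0, "ax": 0.0, "ay": 0.0, "az": 6.5},
    {"fingers": -0.5, "x": 0.0, "y": 0.0, "z": 0.0, "ax": 0.0, "ay": 0.0, "az": 0.0},
    {"fingers": -0.5, "x": 0.0, "y": 0.0, "z": 0.0, "ax": 0.0, "ay": 0.0, "az": 0.0},
  ],
)

```text
clock: 12.17
tcp_pos: [0.484, 0.0088, 0.075]
orientation: [-3.137, -0.164, -0.001]
contact_force: [0.5, -0.3, 0.0]
grip_width: 0.0211
gripper_force: 0.0
```

```bash
python3 m.py
```

```text
box world [471.6 151.7] size [61.7 89.5] S [-163.2  -55.5] ang rel -0.5
tcp [484.    8.7  75. ] S [-164.1 -199. ] yaw rel 0.7 F [ 1.2  0.  -0. ] t 12.2167
```

Call:
arm_command(
  rows=[
    {"fingers": -0.5, "x": -0.013, "y": -0.036, "z": 0.0, "ax": 0.0, "ay": 0.0, "az": 0.0},
    {"fingers": -0.5, "x": -0.013, "y": -0.036, "z": 0.0, "ax": 0.0, "ay": 0.0, "az": 0.0},
    {"fingers": -0.5, "x": -0.013, "y": -0.036, "z": 0.0, "ax": 0.0, "ay": 0.0, "az": 0.0},
    {"fingers": -0.5, "x": -0.013, "y": -0.036, "z": 0.0, "ax": 0.0, "ay": 0.0, "az": -0.7},
    {"fingers": -0.5, "x": 0.0, "y": 0.0, "z": 0.0, "ax": 0.0, "ay": 0.0, "az": 0.0},
    {"fingers": -0.5, "x": 0.0, "y": 0.0, "z": 0.0, "ax": 0.0, "ay": 0.0, "az": 0.0},
  ],
)

```text
clock: 12.72
tcp_pos: [0.417, 0.1485, 0.0752]
orientation: [-3.135, -0.188, -0.0]
contact_force: [0.1, -1.0, -0.1]
grip_width: 0.0218
gripper_force: 0.0
```

```bash
python3 m.py
```

```text
box world [471.1 150.9] size [62.8 87.2] S [-163.8  -56.2] ang rel -1.4
tcp [417.7 146.7  75.1] S [-217.3  -55.5] yaw rel 1.4 F [-0.4 -0.9 -0.3] t 12.7667
```

Call:
arm_command(
  rows=[
    {"fingers": -0.5, "x": 0.0, "y": 0.0, "z": 0.03, "ax": 0.0, "ay": 0.0, "az": 1.4},
    {"fingers": -0.5, "x": 0.0, "y": 0.0, "z": 0.03, "ax": 0.0, "ay": 0.0, "az": 0.0},
    {"fingers": -0.5, "x": 0.0, "y": 0.0, "z": 0.012, "ax": 0.0, "ay": 0.0, "az": 0.0},
    {"fingers": -0.5, "x": 0.0, "y": 0.0, "z": 0.005, "ax": 0.0, "ay": 0.0, "az": 0.0},
    {"fingers": -0.5, "x": 0.0, "y": 0.0, "z": 0.0, "ax": 0.0, "ay": 0.0, "az": 0.0},
    {"fingers": -0.5, "x": 0.0, "y": 0.0, "z": 0.0, "ax": 0.0, "ay": 0.0, "az": 0.0},
  ],
)

```text
clock: 13.27
tcp_pos: [0.4185, 0.1454, -0.0016]
orientation: [3.138, 0.136, 0.0]
contact_force: [-0.9, 0.6, 0.0]
grip_width: 0.0215
gripper_force: 0.0
```

Call:
arm_command(
  rows=[
    {"fingers": -0.5, "x": 0.006, "y": 0.0, "z": 0.001, "ax": 0.0, "ay": 0.0, "az": 0.0},
    {"fingers": -0.5, "x": 0.006, "y": 0.0, "z": 0.0, "ax": 0.0, "ay": 0.0, "az": 0.0},
    {"fingers": -0.5, "x": 0.008, "y": 0.0, "z": 0.0, "ax": 0.0, "ay": 0.0, "az": 0.0},
    {"fingers": -0.5, "x": 0.008, "y": 0.0, "z": 0.0, "ax": 0.0, "ay": 0.0, "az": 0.0},
    {"fingers": -0.5, "x": 0.008, "y": 0.0, "z": 0.0, "ax": 0.0, "ay": 0.0, "az": 0.0},
    {"fingers": -0.5, "x": 0.008, "y": 0.0, "z": 0.0, "ax": 0.0, "ay": 0.0, "az": 0.0},
    {"fingers": -0.5, "x": 0.008, "y": 0.0, "z": 0.0, "ax": 0.0, "ay": 0.0, "az": 0.0},
    {"fingers": -0.5, "x": 0.008, "y": 0.0, "z": 0.0, "ax": 0.0, "ay": 0.0, "az": 0.0},
    {"fingers": -0.5, "x": 0.008, "y": 0.0, "z": 0.0, "ax": 0.0, "ay": 0.0, "az": 0.0},
    {"fingers": -0.5, "x": 0.006, "y": 0.0, "z": 0.0, "ax": 0.0, "ay": 0.0, "az": 0.0},
  ],
)

```text
clock: 14.1
tcp_pos: [0.4923, 0.1526, -0.0026]
orientation: [3.139, 0.137, -0.0]
contact_force: [-2.8, 0.6, 1.7]
grip_width: 0.0214
gripper_force: 1.3
```

```bash
python3 m.py pics/e.png
```

```text
box world [539.1 116.1] size [55.9 47.3] S [-99.3 -97.2] ang rel -0.3
tcp [494.  152.8  -2.4] S [-140.8  -56.4] yaw rel -0.3 F [ 1.3  1.  -1. ] t 14.15
```

View pics/e.png

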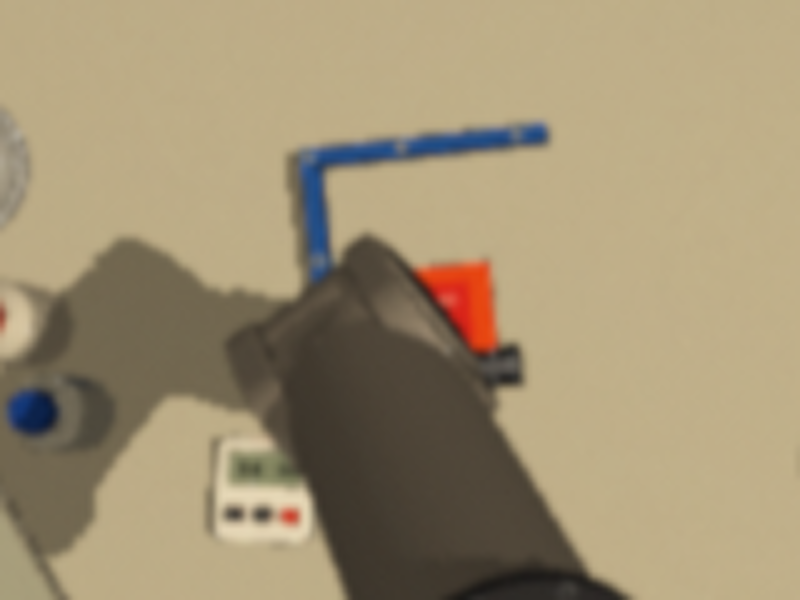

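The picture shows the box squared up and moving to the far rail. Its right end is at crop (490,305), centre y≈-56 mm in the stop frame. The timer and bottles are unmoved.

Call:
arm_command(
  rows=[
    {"fingers": -0.5, "x": 0.006, "y": 0.0, "z": 0.0, "ax": 0.0, "ay": 0.0, "az": 0.0},
    {"fingers": -0.5, "x": 0.007, "y": 0.0, "z": 0.0, "ax": 0.0, "ay": 0.0, "az": 0.0},
    {"fingers": -0.5, "x": 0.007, "y": 0.0, "z": 0.0, "ax": 0.0, "ay": 0.0, "az": 0.0},
    {"fingers": -0.5, "x": 0.007, "y": 0.0, "z": 0.0, "ax": 0.0, "ay": 0.0, "az": 0.0},
    {"fingers": -0.5, "x": 0.007, "y": 0.0, "z": 0.0, "ax": 0.0, "ay": 0.0, "az": 0.0},
    {"fingers": -0.5, "x": 0.007, "y": 0.0, "z": 0.0, "ax": 0.0, "ay": 0.0, "az": 0.0},
    {"fingers": -0.5, "x": 0.007, "y": 0.0, "z": 0.0, "ax": 0.0, "ay": 0.0, "az": 0.0},
    {"fingers": -0.5, "x": 0.006, "y": 0.0, "z": 0.0, "ax": 0.0, "ay": 0.0, "az": 0.0},
    {"fingers": -0.5, "x": 0.004, "y": 0.0, "z": 0.0, "ax": 0.0, "ay": 0.0, "az": 0.0},
    {"fingers": -0.5, "x": 0.0, "y": 0.0, "z": 0.0, "ax": 0.0, "ay": 0.0, "az": 0.0},
  ],
)

```text
clock: 14.98
tcp_pos: [0.5511, 0.1579, -0.0028]
orientation: [-3.138, -0.137, -0.003]
contact_force: [0.1, 0.1, 0.5]
grip_width: 0.0212
gripper_force: 0.0
```

```bash
python3 m.py
```

```text
box world [616.  102.9] size [60.2 30.3] S [ -24.  -117.4] ang rel 24.2
tcp [550.7 157.9  -2.8] S [-83.9 -56.6] yaw rel -0.3 F [ 0.6 -0.8  0.1] t 15.0333
```

Call:
arm_command(
  rows=[
    {"fingers": -0.5, "x": 0.002, "y": 0.0, "z": 0.0, "ax": 0.0, "ay": 0.0, "az": 0.0},
    {"fingers": -0.5, "x": 0.002, "y": 0.0, "z": 0.0, "ax": 0.0, "ay": 0.0, "az": 0.0},
    {"fingers": -0.5, "x": 0.002, "y": 0.0, "z": 0.0, "ax": 0.0, "ay": 0.0, "az": 0.0},
    {"fingers": -0.5, "x": 0.002, "y": 0.0, "z": 0.0, "ax": 0.0, "ay": 0.0, "az": 0.0},
    {"fingers": -0.5, "x": 0.0, "y": 0.0, "z": 0.0, "ax": 0.0, "ay": 0.0, "az": 0.0},
  ],
)

```text
clock: 15.45
tcp_pos: [0.557, 0.1584, -0.0029]
orientation: [3.138, 0.138, -0.001]
contact_force: [-2.1, -0.3, 0.3]
grip_width: 0.0217
gripper_force: 1.3
```

Call:
arm_command(
  rows=[
    {"fingers": -0.5, "x": 0.001, "y": 0.0, "z": 0.0, "ax": 0.0, "ay": 0.0, "az": 0.0},
    {"fingers": -0.5, "x": 0.001, "y": 0.0, "z": 0.0, "ax": 0.0, "ay": 0.0, "az": 0.0},
    {"fingers": -0.5, "x": 0.0, "y": 0.0, "z": 0.0, "ax": 0.0, "ay": 0.0, "az": 0.0},
  ],
)

```text
clock: 15.7
tcp_pos: [0.5595, 0.1586, -0.0029]
orientation: [-3.138, -0.138, -0.001]
contact_force: [-2.1, -0.3, -0.6]
grip_width: 0.0213
gripper_force: 0.9
```

Call:
arm_command(
  rows=[
    {"fingers": -0.5, "x": 0.001, "y": 0.0, "z": 0.0, "ax": 0.0, "ay": 0.0, "az": 0.0},
    {"fingers": -0.5, "x": 0.001, "y": 0.0, "z": 0.0, "ax": 0.0, "ay": 0.0, "az": 0.0},
    {"fingers": -0.5, "x": 0.0, "y": 0.0, "z": 0.0, "ax": 0.0, "ay": 0.0, "az": 0.0},
  ],
)

```text
clock: 15.95
tcp_pos: [0.5619, 0.1588, -0.0029]
orientation: [-3.138, -0.137, -0.001]
contact_force: [0.1, 0.3, -0.7]
grip_width: 0.0212
gripper_force: 0.7
```

Call:
arm_command(
  rows=[
    {"fingers": -0.5, "x": 0.001, "y": 0.0, "z": 0.0, "ax": 0.0, "ay": 0.0, "az": 0.0},
    {"fingers": -0.5, "x": 0.001, "y": 0.0, "z": 0.0, "ax": 0.0, "ay": 0.0, "az": 0.0},
    {"fingers": -0.5, "x": 0.0, "y": 0.0, "z": 0.0, "ax": 0.0, "ay": 0.0, "az": 0.0},
  ],
)

```text
clock: 16.2
tcp_pos: [0.5638, 0.1589, -0.0029]
orientation: [-3.138, -0.138, -0.001]
contact_force: [-1.6, -0.1, -0.1]
grip_width: 0.0211
gripper_force: 0.6
```

Call:
arm_command(
  rows=[
    {"fingers": -0.5, "x": 0.001, "y": 0.0, "z": 0.0, "ax": 0.0, "ay": 0.0, "az": 0.0},
    {"fingers": -0.5, "x": 0.001, "y": 0.0, "z": 0.0, "ax": 0.0, "ay": 0.0, "az": 0.0},
    {"fingers": -0.5, "x": 0.0, "y": 0.0, "z": 0.0, "ax": 0.0, "ay": 0.0, "az": 0.0},
  ],
)

```text
clock: 16.45
tcp_pos: [0.5648, 0.1589, -0.003]
orientation: [3.138, 0.138, -0.002]
contact_force: [-4.3, -0.5, 2.2]
grip_width: 0.0215
gripper_force: 2.2
```

Call:
arm_command(
  rows=[
    {"fingers": -0.5, "x": 0.001, "y": 0.0, "z": 0.0, "ax": 0.0, "ay": 0.0, "az": 0.0},
    {"fingers": -0.5, "x": 0.001, "y": 0.0, "z": 0.0, "ax": 0.0, "ay": 0.0, "az": 0.0},
    {"fingers": -0.5, "x": 0.0, "y": 0.0, "z": 0.0, "ax": 0.0, "ay": 0.0, "az": 0.0},
  ],
)

```text
clock: 16.7
tcp_pos: [0.5648, 0.159, -0.0031]
orientation: [3.137, 0.138, -0.007]
contact_force: [-10.2, -0.5, 8.8]
grip_width: 0.0215
gripper_force: 5.0
```

It has stopped against the far rail with rising force. I'll back off and look.

Call:
arm_command(
  rows=[
    {"fingers": -0.5, "x": -0.01, "y": 0.0, "z": 0.0, "ax": 0.0, "ay": 0.0, "az": 0.0},
    {"fingers": -0.5, "x": -0.02, "y": 0.0, "z": 0.0, "ax": 0.0, "ay": 0.0, "az": 0.0},
    {"fingers": -0.5, "x": -0.01, "y": 0.0, "z": -0.03, "ax": 0.0, "ay": 0.0, "az": 0.0},
    {"fingers": -0.5, "x": 0.0, "y": 0.03, "z": -0.04, "ax": 0.0, "ay": 0.0, "az": -7.0},
    {"fingers": -0.5, "x": 0.0, "y": 0.036, "z": 0.0, "ax": 0.0, "ay": 0.0, "az": -7.0},
    {"fingers": -0.5, "x": 0.0, "y": 0.036, "z": 0.0, "ax": 0.0, "ay": 0.0, "az": -7.0},
    {"fingers": -0.5, "x": 0.0, "y": 0.02, "z": 0.0, "ax": 0.0, "ay": 0.0, "az": -7.0},
    {"fingers": -0.5, "x": 0.0, "y": 0.0, "z": 0.0, "ax": 0.0, "ay": 0.0, "az": -7.0},
    {"fingers": -0.5, "x": 0.0, "y": 0.0, "z": 0.0, "ax": 0.0, "ay": 0.0, "az": -7.0},
    {"fingers": -0.5, "x": 0.0, "y": 0.0, "z": 0.0, "ax": 0.0, "ay": 0.0, "az": -7.0},
  ],
)

```text
clock: 17.53
tcp_pos: [0.5589, 0.0428, 0.0608]
orientation: [2.795, 1.432, 0.004]
contact_force: [-0.1, 0.2, -0.6]
grip_width: 0.0211
gripper_force: 0.0
```

Call:
arm_command(
  rows=[
    {"fingers": -0.5, "x": 0.0, "y": 0.0, "z": 0.0, "ax": 0.0, "ay": 0.0, "az": -7.0},
    {"fingers": -0.5, "x": 0.0, "y": 0.0, "z": 0.0, "ax": 0.0, "ay": 0.0, "az": -7.0},
    {"fingers": -0.5, "x": 0.0, "y": 0.0, "z": 0.0, "ax": 0.0, "ay": 0.0, "az": -7.0},
    {"fingers": -0.5, "x": 0.0, "y": 0.0, "z": 0.0, "ax": 0.0, "ay": 0.0, "az": -7.0},
    {"fingers": -0.5, "x": 0.0, "y": 0.0, "z": 0.0, "ax": 0.0, "ay": 0.0, "az": -7.0},
    {"fingers": -0.5, "x": 0.0, "y": 0.0, "z": 0.0, "ax": 0.0, "ay": 0.0, "az": -6.0},
    {"fingers": -0.5, "x": 0.0, "y": 0.0, "z": 0.0, "ax": 0.0, "ay": 0.0, "az": 0.0},
    {"fingers": -0.5, "x": 0.0, "y": 0.0, "z": 0.0, "ax": 0.0, "ay": 0.0, "az": 0.0},
  ],
)

```text
clock: 18.2
tcp_pos: [0.5583, 0.0435, 0.0606]
orientation: [2.126, 2.312, 0.002]
contact_force: [0.0, 0.1, 0.3]
grip_width: 0.0214
gripper_force: 0.0
```

```bash
python3 m.py pics/f.png
```

```text
box world [605.1 163.6] size [62.9 87.6] S [-29.2 -56. ] ang rel -0.5
tcp [558.1  43.6  60.6] S [ -87.  -171.1] yaw rel 89.5 F [ 0.5 -0.3  0.6] t 18.25
```

View pics/f.png

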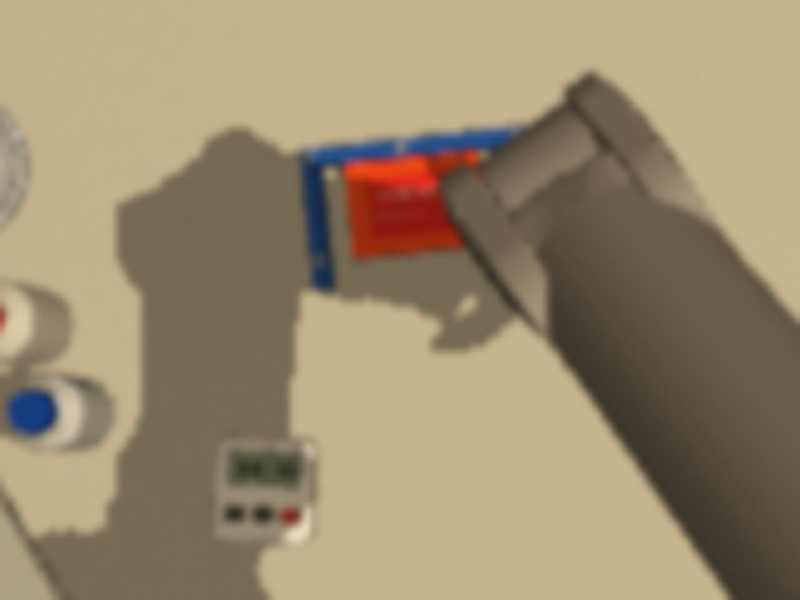

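The crop shows the box flush along the far rail, with a gap of about 12 mm to the left rail at crop (335,215). Next I push its right end to the left.

Call:
arm_command(
  rows=[
    {"fingers": -0.5, "x": 0.018, "y": 0.026, "z": 0.0, "ax": 0.0, "ay": 0.0, "az": 0.0},
    {"fingers": -0.5, "x": 0.018, "y": 0.026, "z": 0.0, "ax": 0.0, "ay": 0.0, "az": -0.5},
    {"fingers": -0.5, "x": 0.0, "y": 0.0, "z": 0.0, "ax": 0.0, "ay": 0.0, "az": 0.0},
    {"fingers": -0.5, "x": 0.0, "y": 0.0, "z": 0.03, "ax": 0.0, "ay": 0.0, "az": 0.0},
    {"fingers": -0.5, "x": 0.0, "y": 0.0, "z": 0.02, "ax": 0.0, "ay": 0.0, "az": 0.0},
    {"fingers": -0.5, "x": 0.0, "y": 0.0, "z": 0.0, "ax": 0.0, "ay": 0.0, "az": 0.0},
  ],
)

```text
clock: 18.75
tcp_pos: [0.6036, 0.0833, 0.0068]
orientation: [-2.112, -2.322, 0.008]
contact_force: [0.2, 0.3, 0.2]
grip_width: 0.0212
gripper_force: 0.0
```

Call:
arm_command(
  rows=[
    {"fingers": -0.5, "x": 0.0, "y": 0.0, "z": 0.01, "ax": 0.0, "ay": 0.0, "az": 0.0},
    {"fingers": -0.5, "x": 0.0, "y": 0.0, "z": 0.003, "ax": 0.0, "ay": 0.0, "az": 0.0},
    {"fingers": -0.5, "x": 0.0, "y": 0.0, "z": 0.0, "ax": 0.0, "ay": 0.0, "az": 0.0},
  ],
)

```text
clock: 19.0
tcp_pos: [0.6064, 0.084, -0.0024]
orientation: [2.112, 2.325, 0.0]
contact_force: [-0.8, -0.8, -1.7]
grip_width: 0.0216
gripper_force: 0.0
```

```bash
python3 m.py
```

```text
box world [603.8 163.2] size [60.  75.7] S [-30.5 -56.2] ang rel -0.2
tcp [606.7  84.1  -1.9] S [ -34.9 -135.2] yaw rel 90.2 F [-0.3 -0.3 -1. ] t 19.05
```

Call:
arm_command(
  rows=[
    {"fingers": -0.5, "x": 0.008, "y": 0.0, "z": 0.0, "ax": 0.0, "ay": 0.0, "az": 0.0},
    {"fingers": -0.5, "x": 0.008, "y": 0.0, "z": 0.001, "ax": 0.0, "ay": 0.0, "az": 0.0},
    {"fingers": -0.5, "x": 0.004, "y": 0.0, "z": 0.0, "ax": 0.0, "ay": 0.0, "az": 0.0},
    {"fingers": -0.5, "x": 0.003, "y": 0.0, "z": 0.0, "ax": 0.0, "ay": 0.0, "az": 0.0},
    {"fingers": -0.5, "x": 0.003, "y": 0.0, "z": 0.0, "ax": 0.0, "ay": 0.0, "az": 0.0},
    {"fingers": -0.5, "x": 0.002, "y": 0.0, "z": 0.0, "ax": 0.0, "ay": 0.0, "az": 0.0},
    {"fingers": -0.5, "x": 0.002, "y": 0.0, "z": 0.0, "ax": 0.0, "ay": 0.0, "az": 0.0},
    {"fingers": -0.5, "x": 0.002, "y": 0.0, "z": 0.0, "ax": 0.0, "ay": 0.0, "az": 0.0},
    {"fingers": -0.5, "x": 0.0, "y": 0.0, "z": 0.0, "ax": 0.0, "ay": 0.0, "az": 0.0},
  ],
)

```text
clock: 19.8
tcp_pos: [0.6039, 0.1148, -0.0031]
orientation: [2.112, 2.323, -0.001]
contact_force: [1.0, -5.4, 3.6]
grip_width: 0.0213
gripper_force: 2.4
```

```bash
python3 m.py
```

```text
box world [575.  190.2] size [58.  29.1] S [-56.7 -26.7] ang rel -48.4
tcp [603.9 114.8  -3.2] S [ -34.9 -104.5] yaw rel 90.2 F [ 0.4 -4.1  4. ] t 19.85
```

Call:
arm_command(
  rows=[
    {"fingers": -0.5, "x": 0.001, "y": 0.0, "z": 0.0, "ax": 0.0, "ay": 0.0, "az": 0.0},
    {"fingers": -0.5, "x": 0.001, "y": 0.0, "z": 0.0, "ax": 0.0, "ay": 0.0, "az": 0.0},
    {"fingers": -0.5, "x": 0.0, "y": 0.0, "z": 0.0, "ax": 0.0, "ay": 0.0, "az": 0.0},
  ],
)

```text
clock: 20.1
tcp_pos: [0.6036, 0.117, -0.0033]
orientation: [2.112, 2.324, -0.0]
contact_force: [0.9, -5.1, 3.6]
grip_width: 0.0212
gripper_force: 2.6
```

Call:
arm_command(
  rows=[
    {"fingers": -0.5, "x": 0.001, "y": 0.0, "z": 0.0, "ax": 0.0, "ay": 0.0, "az": 0.0},
    {"fingers": -0.5, "x": 0.001, "y": 0.0, "z": 0.0, "ax": 0.0, "ay": 0.0, "az": 0.0},
    {"fingers": -0.5, "x": 0.0, "y": 0.0, "z": 0.0, "ax": 0.0, "ay": 0.0, "az": 0.0},
  ],
)

```text
clock: 20.35
tcp_pos: [0.6032, 0.1193, -0.0034]
orientation: [2.112, 2.325, -0.0]
contact_force: [1.3, -4.9, 4.7]
grip_width: 0.0214
gripper_force: 2.5
```

Call:
arm_command(
  rows=[
    {"fingers": -0.5, "x": 0.001, "y": 0.0, "z": 0.0, "ax": 0.0, "ay": 0.0, "az": 0.0},
    {"fingers": -0.5, "x": 0.001, "y": 0.0, "z": 0.0, "ax": 0.0, "ay": 0.0, "az": 0.0},
    {"fingers": -0.5, "x": 0.0, "y": 0.0, "z": 0.0, "ax": 0.0, "ay": 0.0, "az": 0.0},
  ],
)

```text
clock: 20.6
tcp_pos: [0.6028, 0.1216, -0.0035]
orientation: [2.112, 2.325, 0.0]
contact_force: [-0.0, -4.3, 3.4]
grip_width: 0.0213
gripper_force: 2.4
```

Call:
arm_command(
  rows=[
    {"fingers": -0.5, "x": 0.001, "y": 0.0, "z": 0.0, "ax": 0.0, "ay": 0.0, "az": 0.0},
    {"fingers": -0.5, "x": 0.001, "y": 0.0, "z": 0.0, "ax": 0.0, "ay": 0.0, "az": 0.0},
    {"fingers": -0.5, "x": 0.0, "y": 0.0, "z": 0.0, "ax": 0.0, "ay": 0.0, "az": 0.0},
  ],
)

```text
clock: 20.85
tcp_pos: [0.6028, 0.1224, -0.0035]
orientation: [2.112, 2.324, -0.002]
contact_force: [1.3, -6.2, 5.7]
grip_width: 0.0214
gripper_force: 3.4
```

Call:
arm_command(
  rows=[
    {"fingers": -0.5, "x": 0.001, "y": 0.0, "z": 0.0, "ax": 0.0, "ay": 0.0, "az": 0.0},
    {"fingers": -0.5, "x": 0.001, "y": 0.0, "z": 0.0, "ax": 0.0, "ay": 0.0, "az": 0.0},
    {"fingers": -0.5, "x": 0.0, "y": 0.0, "z": 0.0, "ax": 0.0, "ay": 0.0, "az": 0.0},
  ],
)

```text
clock: 21.1
tcp_pos: [0.6027, 0.1224, -0.0035]
orientation: [2.112, 2.321, -0.006]
contact_force: [0.8, -10.7, 7.1]
grip_width: 0.0213
gripper_force: 5.3
```

Stopped at the left rail. I'll back off, lift, move well clear and check.

Call:
arm_command(
  rows=[
    {"fingers": -0.5, "x": -0.01, "y": 0.0, "z": 0.0, "ax": 0.0, "ay": 0.0, "az": 0.0},
    {"fingers": -0.5, "x": -0.03, "y": 0.0, "z": 0.0, "ax": 0.0, "ay": 0.0, "az": 0.0},
    {"fingers": -0.5, "x": -0.04, "y": 0.0, "z": -0.03, "ax": 0.0, "ay": 0.0, "az": 0.0},
    {"fingers": -0.5, "x": -0.04, "y": 0.0, "z": -0.04, "ax": 0.0, "ay": 0.0, "az": 0.0},
    {"fingers": -0.5, "x": -0.04, "y": 0.0, "z": -0.04, "ax": 0.0, "ay": 0.0, "az": 0.0},
    {"fingers": -0.5, "x": -0.04, "y": 0.0, "z": 0.0, "ax": 0.0, "ay": 0.0, "az": 0.0},
    {"fingers": -0.5, "x": -0.04, "y": 0.0, "z": 0.0, "ax": 0.0, "ay": 0.0, "az": 0.0},
    {"fingers": -0.5, "x": 0.0, "y": 0.0, "z": 0.0, "ax": 0.0, "ay": 0.0, "az": 0.0},
    {"fingers": -0.5, "x": 0.0, "y": 0.0, "z": 0.0, "ax": 0.0, "ay": 0.0, "az": 0.0},
  ],
)

```text
clock: 21.85
tcp_pos: [0.6222, -0.0882, 0.0796]
orientation: [-2.117, -2.32, -0.0]
contact_force: [1.1, 0.7, -0.5]
grip_width: 0.0212
gripper_force: 0.0
```

```bash
python3 m.py pics/g.png; python3 -c "
from h import *
f,d,K,T=grab('top'); print([np.round(x,1) for x in stop(f,K,T,(195,155,270,205))])
for nm,u,z in(('timer',(203,238),.019),): print(f[238,203])"
```

```text
box world [602.4 176.8] size [60.8 88. ] S [-30.7 -42.5] ang rel 0.1
tcp [622.2 -85.1  79.7] S [ -35.2 -305.2] yaw rel 90.2 F [-0.9 -0.6 -0.5] t 21.9
[array([630.9, 224.1]), np.float64(4.8), np.int64(102), np.int64(58), np.float64(-146.5), np.float64(-76.3)]
[147 136 112]
```

View pics/g.png

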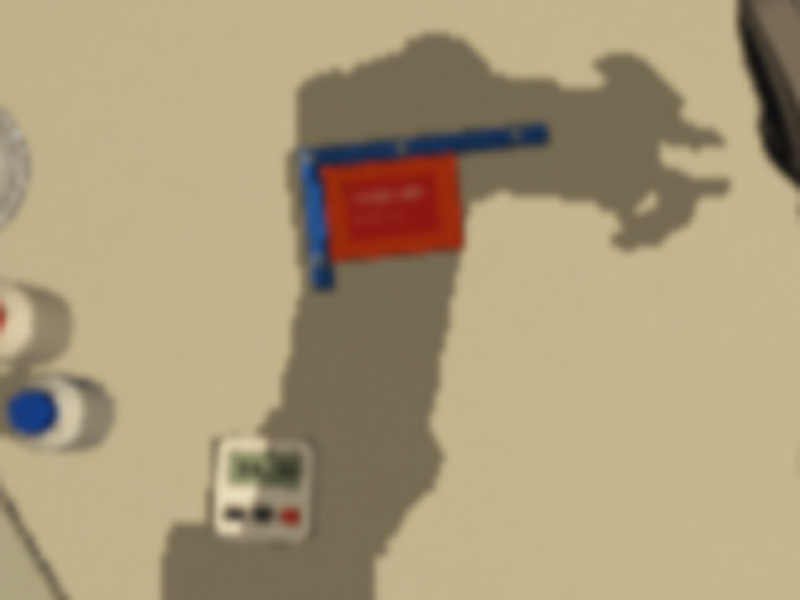

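The crop shows the box flush against both rails, with its corner at (325,165) and no gaps. It is square within 0.1°, the timer and bottles are in place, and the arm is clear.

```bash
python3 -c "
from bench import r
print(r.hand_in())"
```

```text
the job is handed in; nothing more can be done
None
```

I pushed the slide box flush into the blue corner stop, square to both rails (about 0.1° off by camera), with the timer and bottles where they were and the arm clear; I handed it in at about 22 s, and the hand-in gave no verdict.

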